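# Zero the division counter and hold the turntable's index plunger out

### The job

I want to turn this pot to a fresh starting position. Take the stylus from its wooden block, press the recessed zero button of the division counter all the way in with its point, and stand the stylus back in its block, fully home. Then pull the turntable's sprung index plunger straight back as far as it goes and finish while still holding it there by its knob, clear of the wheel, so that I can turn the wheel by hand; leave the other things on the table and the pot where they are.

Things in the scene. Friction and masses are not known exactly. Their poses are not given: they have to be found in the camera images.
- turntable: Potter's indexing turntable, fixed. Origin on the table under its centre. Aluminium index disc 240 mm across, z 60 to 90 mm, seat holes in its rim; wooden top 224 mm across up to z 105 mm. On its own -x side a dark steel bracket (44 mm wide, 95 mm high) carries the sprung index plunger: axis level, 75 mm above the table. It is pulled away from the centre, along the turntable's own -x.
- plunger_grip (a point): Middle of the plunger's black knob, on its axis, 75 mm above the table; at rest 194 mm from the turntable's centre along its -x; moves with the plunger. The knob is a level cylinder 22 mm thick, 38 mm long (19 mm either side of this point), with a rim 30 mm across, 5 mm thick at its outer end. The bracket's outer face is 39 mm inward of this point; below the knob is clear table.
- plunger (a joint): How far the plunger is drawn back (m): 0 at rest with its 8 mm pin about 10 mm deep in the rim of the disc, 0.016 at its stop (fully back). A spring pushes it in with about 5 N at rest and 10 N at the stop; let go, it snaps back in.
- block_hole (a point): Centre of the mouth of the round hole (12 mm wide, 52 mm deep, chamfered) in the top of the stylus block, a plain wooden block 70 x 70 mm, 60 mm high, fixed to the table. z up.
- stylus_grip (a point): Middle of the stylus's dark wooden handle (round, 14 mm thick, 80 mm long), 90 mm above its tip. Starts upright in the block, tip down, z up along its axis, this point 105 mm above the table. Stylus 130 mm long, about 60 g: steel point 6 mm thick for 20 mm, then 8 mm thick up to 45 mm from the tip, then a collar 24 mm across, 5 mm thick, that rests on the block's top.
- stylus_tip (a point): The point of the stylus, 90 mm below stylus_grip along its axis.
- counter: Division counter: a grey box 110 x 85 mm, 45 mm high, fixed to the table, origin under its centre, with a dark display window near one end of its top (it stands 3 mm proud) and the recessed zero button near the other, 28 mm from the centre along its own +x.
- button_face (a point): Centre of the upper face of the zero button: a steel button 10 mm across, 8 mm down a round hole 12 mm wide in the counter's top, so only the stylus's point reaches it. Pressed straight down; the point moves with the button.
- zero_button (a joint): How far the zero button is pressed (m): 0 at rest, 0.005 at its stop. A spring resists with about 2 N at first and 5 N at the stop; it comes up again when let go.
- bell_pot: Bystander, loose: bell-shaped unglazed pot on the turntable's wooden top, 116 mm across, 137 mm high, origin at the middle of its underside.
- bowl: Bystander, loose: small terracotta bowl, 100 mm across, 45 mm high, origin at the middle of its underside.
- glaze_jar: Bystander, loose: white jar, 66 mm across, 80 mm high, origin at the middle of its underside.
- mug: Bystander, loose: blue mug, 72 mm across, 80 mm high, origin at the middle of its underside.
- modelling_knife: Bystander, loose: wooden modelling knife lying on the table, 160 mm long, 10 mm high, origin at the middle of its underside.
- test_tile: Bystander, loose: white test tile, 60 x 60 x 12 mm, origin at the middle of its underside.
- paddle: Bystander, loose: wooden paddle, 170 mm long, 12 mm high, origin at the middle of its underside.
Mind the look-alikes: they are no part of the job. What is shaped like the counter but green or purple is not meant. There is more than one size of the part that bears stylus_grip; the job needs the smallest.

How it is judged:
On the way, in this order (a step that is already met when the one before it is completed fails the run):
1. the zero button is pressed in with the stylus (value of joint zero_button above 0.0038 m and contact force between stylus and zero_button above 1 N), for 0.1 s.
2. the stylus stands in its block again, let go (horizontal distance between stylus_tip and block_hole below 0.005 m and z of stylus_tip in the frame of block_hole below -0.041 m and angle between stylus_grip's own z axis and vertical below 0.1 rad and contact force between the fingers and stylus below 0.1 N), for 0.2 s.
3. the plunger is drawn fully back by the fingers (value of joint plunger above 0.0135 m and contact force between the fingers and plunger above 2 N), for 0.3 s.
At the end, for the whole second after the job is handed in: Plunger held drawn back by at least 13.5 of 16 mm by the fingers (over 2 N); stylus let go, still and upright (within 0.1 rad) in its block, tip at least 41 mm deep and within 5 mm of the hole's axis; zero button up again (within 1 mm) (all of step 2 and all of step 3 and value of joint zero_button below 0.001 m and linear speed of stylus below 0.02 m/s); the arm keeps its last pose, push and grip.
It fails at once if the pot on the turntable is moved by more than 30 mm (distance of bell_pot from where it was at the start of the episode above 0.03 m).
It fails at once if another bystander on the table is moved by more than 30 mm (distance of any of bowl, glaze_jar, mug, modelling_knife, test_tile, paddle from where it was at the start of the episode above 0.03 m).
It also fails if it takes over 56 s, if anything falls off the work surface, if the arm or the gripper's body presses on something with over 40 N, if the wrist force passes 120 N, or if a joint passes its speed limit or range.

### The arm

A 6-joint arm with a two-finger parallel gripper is mounted at the origin on the work surface. World frame = base frame: x ahead of the robot, y to its left, z up, the work surface at z = 0. Lengths are in m, angles in rad, forces in N, time in s.
With the tool pointing down it reaches from about 0.375 to 0.975 m from the base axis. Payload 3.8 kg.
Tool frame: the origin (TCP) lies on the centre line of the jaws, within the pads' length; the fingertips stand 14 mm ahead of it and the grasp point (between the pads) lies 5 mm behind it; z points along the fingers, y is the line along which they close (so a half turn about z gives the same grasp; the last joint's range is limited). The gripper opens to 85 mm and grips with 20 to 120 N. Pads are 22 mm wide; open, the fingers measure 114 mm over their backs; the gripper's body (76 mm by 85 mm) begins 54 mm behind the grasp point. The pads swing forward as they close: fully open they stand 13 mm farther back than shut.
Start: joints at [-1.177, 0.264, 1.604, -0, 1.274, -0.037], TCP at [0.282, -0.613, 0.245] pointing down, gripper open.
Joint ranges: [-2.63, 2.63], [-0.94, 2.18], [0.31, 2.57], [-1.31, 4.45], [0, 2.66], [-2.55, 2.55]. Speed limits (rad/s): [2.57, 2.57, 3.14, 3.14, 3.14, 3.14].

### API

Orientations are given as a rotation vector (axis times angle).
In Python, from workcell import bot, eyes, spot_in gives the robot as it stands.
- The arm moves only by the tool carry_out, never from a script. Its argument "series" is text: rows parted by semicolons, each of 4 numbers parted by spaces: the shift along the world's x, y, z in m, then the turn about the world's z in degrees. In form: tx ty tz roll; .... A call has 1 to 20 rows; each row shifts and turns the commanded pose from where the row before left it; what a row does not reach is not made up. A row lasts 1/8 s, in which the tool goes at most 62.5 mm and 10.7 degrees, less where a joint would pass 70% of its speed; a pose out of reach is approached as far as the arm can. A call is refused whole if a number of a shift passes 0.0625 or a number of a turn 10.7, either way. A call with a gripper value outside its range is refused whole. "jaw" is the gripper command: -1 is shut, 1 is fully open, values between are in proportion, set as the call begins (left out, the last holds). The fingers move at their own pace and stop on an object; "grip_force" is the grip in N (left out, the last holds). Time passes only in rows, so rows that do not move let the fingers close. It gives the time, the measured TCP pose, the force, the opening and the grip force at its end, in the units of the state.
- bot.read_state(): the state, without advancing time (a new reading comes with each control period).
- eyes.read_camera(name): name is "side" or "top" or "wrist"; returns (picture, depth): 480x640x3 uint8, blue, green, red; 480x640 float32, m along the optical axis (not along the pixel's ray), 0 where there is no reading.
- eyes.get_calibration(name): a dict with "K" (3x3 intrinsics, pixels), "position" and "rotation" of the camera in the world; the wrist camera has in their place "T_tool_cam" (4x4, takes a point from camera to tool coordinates, whose origin is the TCP and whose axes are the flange's). Camera axes: x right, y down, z forward; pixel columns grow to the right and rows downward; lengths in m; the calibration is good to about 2 mm. A picture is of the moment at which its call begins: read the wrist's pose just before it. get_calibration takes no time and is no camera call.
- bot.finish_job(): hands the job in; it is judged then, once.
Trained networks look in the newest picture that a camera, given by its name, has taken for a name from the list of things; names that differ only in an ending like _2 or _b are one class to them, and where a whole thing is asked for, a point or a joint stands for the part that bears it (a point fixed in the world has none). Each returns a list of dicts, best first, with "score" (0 to 1); they miss things now and then, are a little off and sometimes report something else, mostly with a low value. They report only what shows in the picture. A call takes as long as a camera call. They do not tell look-alikes from the thing itself.
- spot_in(camera, target): "rect" ([centre column, centre row, width, height] in pixels, round what is visible of it).
The state is a dict: "time": time; "q": joint angles; "joint_vel": joint speeds; "joint_torque": joint torques, N m; "tool_pos": TCP position; "tcp_rot": TCP orientation; "wrist_force": force on the tool from outside, world axes, zero at the start; "torque": the same for the moment, N m; "width": opening from 0.0 (shut) to 1.0 (fully open); "grip_force": force on a finger pad.
Only numpy, scipy, OpenCV 4.12 (cv2) and the standard library are available. Lean on these libraries where they do the work, as an engineer would, in place of code of your own. Each camera call takes 0.05 s, during which the arm holds its last target. There are 200 camera calls.

## Working session

There is one attempt and no reset: what is moved stays moved. The work goes in short steps, Python scripts to look and compute and a tool call to move; the robot and the scene stay as the last step left them, time stands still between calls to the robot, and variables do not carry over. Pictures are saved under pics/ and viewed, at most 10 in all, crops included, and the job is handed in when it is done.

Besides the shell and the picture viewer there is one more tool, called after "Request:" by a JSON object that holds its "fn" and its "kwargs", one argument or row to a line. carry_out: Moves the arm, as the interface text tells. Its arguments: {"type":"object","properties":{"series":{"type":"string"},"jaw":{"type":"number"},"grip_force":{"type":"number"}},"required":["series"]}

```bash
mkdir -p pics; cat > h.py <<'E'
import numpy as np, cv2
from workcell import bot, eyes, spot_in
from scipy.spatial.transform import Rotation as R
def snap(n):
    s=bot.read_state(); im,d=eyes.read_camera(n); c=eyes.get_calibration(n)
    K=np.array(c["K"])
    if n=="wrist":
        T=np.eye(4);T[:3,:3]=R.from_rotvec(s["tcp_rot"]).as_matrix();T[:3,3]=s["tool_pos"]
        T=T@np.array(c["T_tool_cam"])
    else:
        T=np.eye(4);r=np.array(c["rotation"]);T[:3,:3]=r if r.shape==(3,3) else R.from_rotvec(r).as_matrix();T[:3,3]=c["position"]
    np.savez(f"{n}.npz",im=im,d=d,K=K,T=T); return im,d,K,T
def cloud(d,K,T):
    v,u=np.mgrid[:d.shape[0],:d.shape[1]]
    p=np.stack([(u-K[0,2])/K[0,0]*d,(v-K[1,2])/K[1,1]*d,d],-1)
    return p@T[:3,:3].T+T[:3,3]
def onz(u,v,z,K,T):
    r=T[:3,:3]@np.array([(u-K[0,2])/K[0,0],(v-K[1,2])/K[1,1],1.]); return T[:3,3]+r*(z-T[2,3])/r[2]
E
python3 - <<'E'
from h import *
for n in("top","side"):
    im,d,K,T=snap(n); cv2.imwrite(f"pics/{n}0.png",im); P=cloud(d,K,T)
    print(n,T[:3,3].round(3),K[0,0])
    for t in("turntable","plunger","stylus_grip","counter","block_hole","zero_button"):
        try:
            for r in spot_in(n,t)[:4]:
                u,v=map(int,r["rect"][:2]); print(t,round(r["score"],2),np.round(r["rect"]),P[min(v,479),min(u,639)].round(3))
        except Exception as e: print(t,e)
E
```

```text
top [ 0.325 -0.11   1.176] 486.1791073592751
turntable 0.83 [189. 228. 145. 105.] [0.566 0.183 0.123]
turntable 0.66 [293. 202.  23.  27.] [ 0.325 -0.11   1.176]
plunger 0.66 [241. 211.  42.  15.] [0.62  0.076 0.087]
plunger 0.56 [294. 203.  22.  25.] [ 0.664 -0.044  0.013]
plunger 0.29 [336. 269.  37.  40.] [ 0.493 -0.149  0.062]
stylus_grip 0.82 [341. 217.  18.  29.] [ 0.594 -0.153  0.151]
stylus_grip 0.54 [349. 318.  17.  17.] [ 0.373 -0.173  0.182]
counter 0.73 [498. 277.  61.  62.] [ 0.485 -0.53   0.047]
counter 0.72 [430. 260.  52.  61.] [ 0.522 -0.369  0.044]
counter 0.6 [489. 209.  53.  59.] [ 0.648 -0.517  0.046]
counter 0.41 [391. 357.  44.  38.] [ 0.294 -0.283  0.007]
block_hole 0.8 [335. 270.  40.  40.] [ 0.49  -0.147  0.067]
side [0.138 0.751 0.695] 517.5388668588126
turntable 0.71 [225. 346. 144. 155.] [0.532 0.283 0.136]
plunger 0.51 [257. 278.  16.  15.] [0.616 0.051 0.086]
stylus_grip 0.67 [312. 227.  12.  69.] [ 0.593 -0.153  0.102]
stylus_grip 0.63 [408. 241.  16.  76.] [ 0.372 -0.164  0.11 ]
stylus_grip 0.33 [258. 276.  19.  18.] [0.62  0.045 0.086]
counter 0.91 [350. 186.  46.  34.] [ 0.636 -0.487  0.047]
counter 0.57 [408. 195.  52.  35.] [ 0.47  -0.492  0.046]
block_hole 0.83 [350. 266.  46.  46.] [ 0.48  -0.101  0.056]
block_hole 0.65 [315. 215.  23.  35.] [ 0.589 -0.157  0.129]
block_hole 0.59 [377. 216.  52.  35.] [ 0.505 -0.348  0.047]
```

View pics/top0.png

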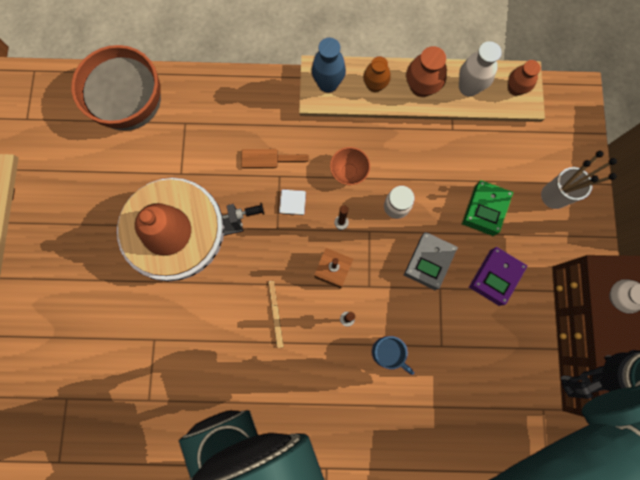

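View pics/side0.png

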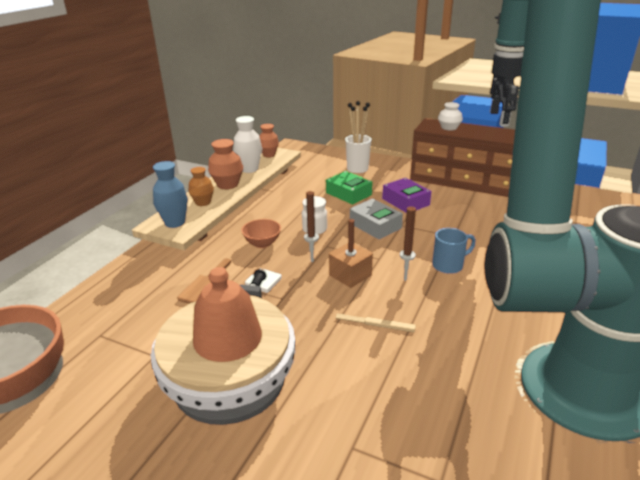

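The top view shows three styluses: block (335,267), tall (342,217) and tall (348,318). There are three counters: grey (431,260), green (488,208) and purple (498,277). I choose the stylus in the wooden block and the grey counter. The plunger knob is at (255,210), pointing to image right.

```bash
python3 - <<'E'
from h import *
z=np.load("top.npz");im,d,K,T=z["im"],z["d"],z["K"],z["T"];P=cloud(d,K,T)
def reg(u0,v0,u1,v1,za,zb):
    m=np.zeros(d.shape,bool);m[v0:v1,u0:u1]=1
    return m&(P[...,2]>za)&(P[...,2]<zb)
def rect(m):
    q=P[m][:,:2].astype(np.float32);return cv2.minAreaRect(q*1000),len(q)
print("counter",rect(reg(400,230,460,292,.038,.056)))
print("block",rect(reg(312,245,358,292,.054,.068)))
m=reg(322,255,345,280,.13,.16);print("stylus top",P[m].mean(0) if m.any() else 0,m.sum())
m=reg(244,200,266,222,.075,.1);print("knob",rect(m),P[m].mean(0))
m=reg(110,170,230,285,.098,.112);print("tt",cv2.minEnclosingCircle((P[m][:,:2]*1000).astype(np.float32)))
c=np.hstack([cv2.resize(im[225:300,300:375],(400,400),interpolation=2),cv2.resize(im[225:300,395:470],(400,400),interpolation=2)])
cv2.imwrite("pics/crop.png",c)
c=eyes.get_calibration("wrist");print(c)
E
```

```text
counter (((521.7481689453125, -375.2475891113281), (85.82371520996094, 112.57614135742188), 65.1268539428711), 1655)
block (((497.3061218261719, -143.02435302734375), (70.05152893066406, 70.82928466796875), 68.91424560546875), 836)
stylus top [ 0.4963148  -0.1428843   0.14258789] 37
knob (((623.3321533203125, 46.44688415527344), (29.929737091064453, 44.02196502685547), 13.87951374053955), 174) [0.62193128 0.04443605 0.08347434]
tt ((573.8282470703125, 236.33633422851562), 112.79095458984375)
{'K': array([[385.96314359,   0.        , 323.84578244],
       [  0.        , 385.96314359, 237.69738475],
       [  0.        ,   0.        ,   1.        ]]), 'T_tool_cam': array([[ 5.58864394e-05, -9.46785012e-01, -3.21866646e-01,
         8.32394049e-02],
       [ 9.99999994e-01,  8.16774253e-05, -6.66254902e-05,
         3.46719055e-04],
       [ 8.93692545e-05, -3.21866641e-01,  9.46785011e-01,
        -1.29540098e-01],
       [ 0.00000000e+00,  0.00000000e+00,  0.00000000e+00,
         1.00000000e+00]])}
```

View pics/crop.png

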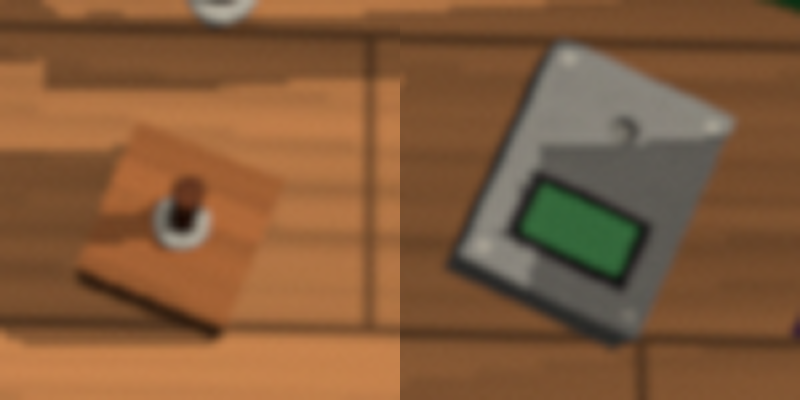

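The crop shows the small stylus in the block at (334,265), with a white collar. It also shows the grey counter's button hole at (437,249), opposite the display. I'll move closer for wrist pictures.

Request:
{"fn": "carry_out", "kwargs": {
  "series": "0.02 0.03 0 0;0.02 0.03 0 0;0.02 0.03 0 0;0.02 0.03 0 0;0.02 0.03 0 0;0.02 0.03 0 0;0.02 0.03 0 0;0.02 0.03 0 0;0.02 0 0 0;0.02 0 0 0;0 0 0 0",
  "jaw": 1
}}

```text
time: 2.08
tool_pos: [0.4832, -0.3742, 0.2452]
tcp_rot: [3.068, 0.672, 0.0]
wrist_force: [-0.2, -0.4, -0.2]
width: 1.003
grip_force: 0.0
```

```bash
python3 - <<'E'
from h import *
s=bot.read_state();print(s["time"],s["tool_pos"],R.from_rotvec(s["tcp_rot"]).as_matrix().round(3),np.round(s["q"],2))
im,d,K,T=snap("wrist");cv2.imwrite("pics/w1.png",im);P=cloud(d,K,T);np.save("P1.npy",P)
for t in("counter","button_face","zero_button","stylus_grip","block_hole"):
    for r in spot_in("wrist",t)[:3]: print(t,round(r["score"],2),np.round(r["rect"],1))
E
```

```text
2.075 [ 0.4832419  -0.37424024  0.2451561 ] [[ 0.908  0.418  0.   ]
 [ 0.418 -0.908 -0.   ]
 [ 0.     0.    -1.   ]] [-0.7   0.14  1.75 -0.    1.25  0.44]
counter 0.94 [478.5 259.2 155.7 132.2]
counter 0.84 [344.  163.1 157.4 160. ]
counter 0.78 [555.7  86.5 167.  172.4]
button_face 0.68 [369.6 146.1  13.5  12.3]
button_face 0.54 [608.3  62.3   5.6  12.5]
zero_button 0.62 [607.4  59.9   7.6  14.3]
zero_button 0.61 [367.7 145.7  12.6  13.3]
zero_button 0.56 [509.5 254.7  11.7   9. ]
stylus_grip 0.87 [ 48.9 235.5  96.7  62.4]
stylus_grip 0.69 [34.9 72.3 65.3 37.7]
block_hole 0.68 [ 76.   70.7 150.7 135.3]
```

View pics/w1.png

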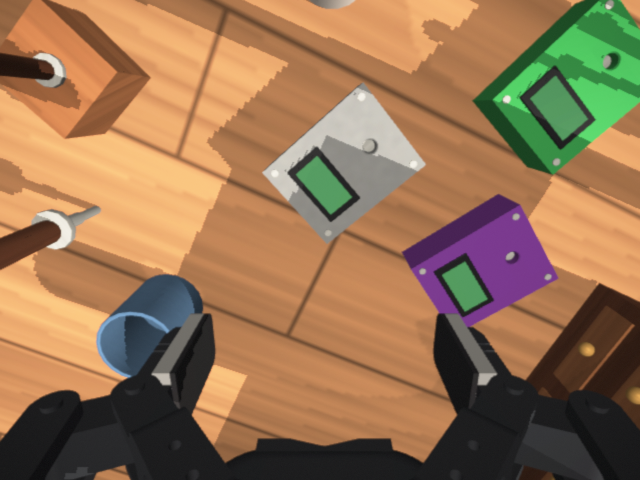

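The wrist picture shows the grey counter's button hole at (370,146), and the block with its stylus and collar at (50,70).

```bash
python3 - <<'E'
from h import *
z=np.load("wrist.npz");im,d,K,T=z["im"],z["d"],z["K"],z["T"];P=cloud(d,K,T)
for zz in(.045,.037): print("button",onz(369.5,146,zz,K,T))
v,u=np.mgrid[:480,:640]
m=(u>250)&(u<440)&(v>70)&(v<255)&(abs(P[...,2]-.045)<.004)&(im.max(2).astype(int)-im.min(2)<40)
q=cv2.minAreaRect((P[m][:,:2]*1000).astype(np.float32));print(q,P[m][:,2].mean())
c=np.array(q[0]);a=np.deg2rad(q[2])
for t in (0,90,180,270): print(t,c+28*np.array([np.cos(a+np.deg2rad(t)),np.sin(a+np.deg2rad(t))]))
m=(u<150)&(v<140)&(abs(P[...,2]-.060)<.004);print("block",cv2.minAreaRect((P[m][:,:2]*1000).astype(np.float32)),P[m][:,2].mean())
z=np.load("top.npz");print("top button",onz(437,249,.045,z["K"],z["T"]))
E
```

```text
button [ 0.54659657 -0.38749679  0.045     ]
button [ 0.54629621 -0.38865656  0.037     ]
((520.8358764648438, -375.3749694824219), (85.35531616210938, 109.98836517333984), 65.1701889038086) 0.04603453734396497
0 [ 532.59375809 -349.96331429]
90 [ 495.42422127 -363.61708785]
180 [ 509.07799484 -400.78662467]
270 [ 546.24753166 -387.13285111]
block ((496.81805419921875, -143.10073852539062), (71.3406753540039, 71.66868591308594), 68.75082397460938) 0.06082924494141578
top button [ 0.54678912 -0.38874467  0.045     ]
```

Request:
{"fn": "carry_out", "kwargs": {
  "series": "-0.003 0.029 0 0;-0.003 0.029 0 0;-0.003 0.029 0 0;-0.003 0.029 0 0;-0.003 0.029 0 0;-0.003 0.029 0 0;-0.003 0.029 0 0;-0.003 0.029 0 0;0 0 0 0;0 0 0 0"
}}

```text
time: 3.62
tool_pos: [0.4579, -0.1419, 0.2456]
tcp_rot: [3.068, 0.671, 0.001]
wrist_force: [0.1, -0.6, 1.2]
width: 0.998
grip_force: 0.0
```

```bash
python3 - <<'E'
from h import *
s=bot.read_state();print(s["time"],s["tool_pos"])
im,d,K,T=snap("wrist");cv2.imwrite("pics/w2.png",im);P=cloud(d,K,T)
v,u=np.mgrid[:480,:640]
D=np.hypot(P[...,0]-.497,P[...,1]+.143)
m=(D<.06)&(abs(P[...,2]-.060)<.003);print("block",cv2.minAreaRect((P[m][:,:2]*1000).astype(np.float32)))
m=(D<.02)&(abs(P[...,2]-.065)<.003)&(im.min(2)>110);print("collar",m.sum(),cv2.minEnclosingCircle((P[m][:,:2]*1000).astype(np.float32)))
m=(D<.03)&(P[...,2]>.138)&(P[...,2]<.155);print("top",m.sum(),P[m].mean(0),P[m].max(0),P[m].min(0))
E
```

```text
3.625 [ 0.45789474 -0.14189719  0.24555083]
block ((496.6590270996094, -143.08917236328125), (70.34048461914062, 70.0677261352539), 68.94780731201172)
collar 301 ((496.7988586425781, -143.53350830078125), 12.01390552520752)
top 431 [ 0.49733825 -0.14247781  0.14515441] [ 0.50363709 -0.13623273  0.14831886] [ 0.48994792 -0.14991299  0.1380445 ]
```

View pics/w2.png

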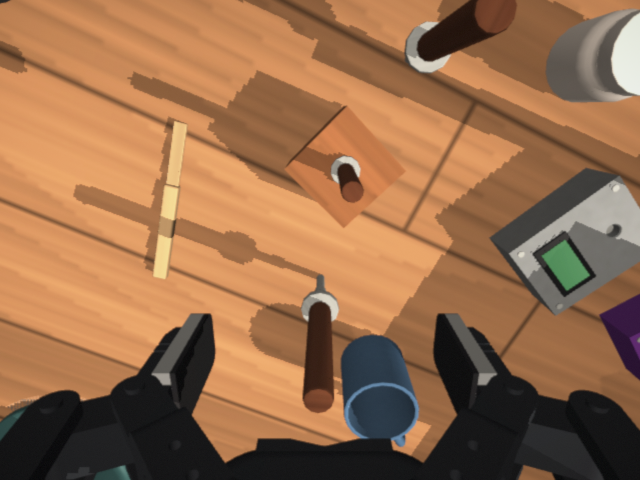

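The wrist view shows the block stylus at (347,180), with the collar centred on the block. The grip target is (0.497, -0.143). I'll descend on it next.

Request:
{"fn": "carry_out", "kwargs": {
  "series": "0.013 -0.0005 0 0;0.013 -0.0005 0 0;0.013 -0.0003 0 0;0 0 -0.02 0;0 0 -0.02 0;0 0 -0.02 0;0 0 -0.02 0;0 0 -0.02 0;0 0 -0.02 0;0 0 -0.02 0;0 0 -0.0055 0;0 0 0 0;0 0 0 0"
}}

```text
time: 5.3
tool_pos: [0.4978, -0.1429, 0.1007]
tcp_rot: [3.068, 0.671, 0.002]
wrist_force: [0.7, -0.3, -0.8]
width: 1.0
grip_force: 0.0
```

Request:
{"fn": "carry_out", "kwargs": {
  "series": "0 0 0 0;0 0 0 0;0 0 0 0;0 0 0 0;0 0 0 0;0 0 0 0;0 0 0 0;0 0 0 0",
  "jaw": -1,
  "grip_force": 50
}}

```text
time: 6.3
tool_pos: [0.4971, -0.1428, 0.1]
tcp_rot: [3.069, 0.671, 0.001]
wrist_force: [-0.4, -0.2, 2.2]
width: 0.153
grip_force: 48.7
```

Request:
{"fn": "carry_out", "kwargs": {
  "series": "0 0 0.01 0;0 0 0.015 0;0 0 0.02 0;0 0 0.02 0;0 0 0.015 0;0.006 -0.03 0 0;0.006 -0.03 0 0;0.006 -0.03 0 0;0.006 -0.03 0 0;0.006 -0.03 0 0;0.006 -0.03 0 0;0.006 -0.03 0 0;0.006 -0.03 0 0;0.0016 -0.0043 0 0;0 0 0 0;0 0 0 0"
}}

```text
time: 8.3
tool_pos: [0.5463, -0.3858, 0.1798]
tcp_rot: [-3.068, -0.672, 0.0]
wrist_force: [-0.8, 0.7, -1.2]
width: 0.147
grip_force: 48.8
```

```bash
python3 - <<'E'
from h import *
s=bot.read_state();print(s["time"],s["tool_pos"],s["wrist_force"])
im,d,K,T=snap("wrist");cv2.imwrite("pics/w3.png",im);snap("side");np.savez("w3.npz",K=K,T=T)
z=np.load("side.npz")
cv2.imwrite("pics/s3.png",np.hstack([cv2.resize(z["im"][140:260,330:450],(400,400)),cv2.resize(im[200:480,160:480],(400,400))]))
E
```

```text
8.3 [ 0.54627527 -0.38579697  0.17975641] [-0.80004391  0.744772   -1.20700113]
```

View pics/s3.png

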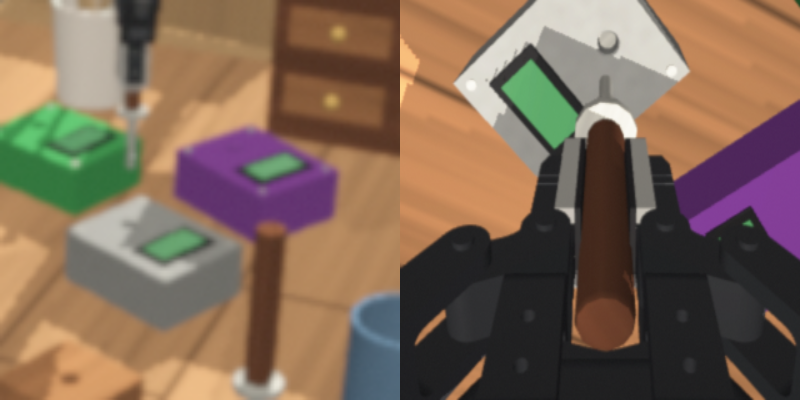

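The stylus is held upright. The tip shows at wrist pixel about (324,255) and the button hole at about (326,228). I'll compare both with the geometry.

```bash
python3 - <<'E'
from h import *
z=np.load("w3.npz");K,T=z["K"],z["T"]
t=np.array([.54628,-.3858,.0948])
c=T[:3,:3].T@(t-T[:3,3]);print("tip pix exp",(K@c/c[2])[:2])
print("hole",onz(326,228,.045,K,T), "tip seen at z .095:",onz(324,255,.0948,K,T))
im=cv2.imread("pics/w3.png");print(spot_in("wrist","button_face")[:2])
g=im[205:275,290:360];cv2.imwrite("pics/c3.png",cv2.resize(g,(560,560),interpolation=2))
E
```

```text
tip pix exp [323.42338883 254.08176385]
hole [ 0.54766215 -0.38708773  0.045     ] tip seen at z .095: [ 0.54589097 -0.38635729  0.0948    ]
[{'rect': [326.5, 228.9, 14.2, 13.1], 'score': 0.69}, {'rect': [603.5, 137.0, 4.8, 10.2], 'score': 0.41}]
```

View pics/c3.png

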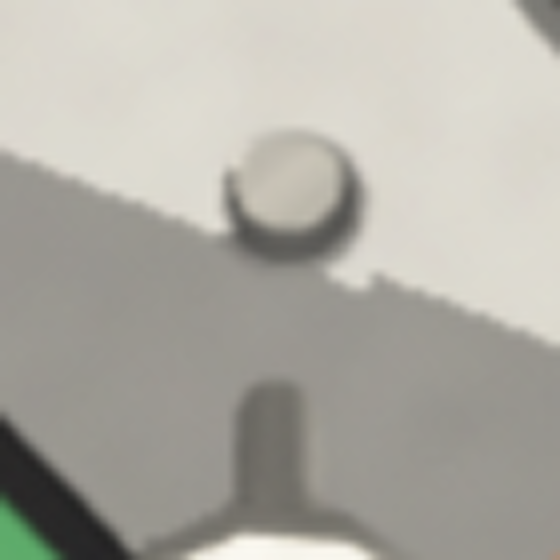

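Request:
{"fn": "carry_out", "kwargs": {
  "series": "0.0008 -0.0018 0 0;0 0 -0.015 0;0 0 -0.015 0;0 0 -0.012 0;0 0 -0.006 0;0 0 -0.005 0;0 0 -0.003 0;0 0 0 0"
}}

```text
time: 9.45
tool_pos: [0.5474, -0.3888, 0.1239]
tcp_rot: [3.069, 0.671, 0.0]
wrist_force: [-0.3, 0.0, -1.3]
width: 0.149
grip_force: 48.8
```

Request:
{"fn": "carry_out", "kwargs": {
  "series": "0 0 -0.002 0;0 0 -0.002 0;0 0 -0.002 0;0 0 -0.001 0;0 0 0 0;0 0 0 0;0 0 0 0"
}}

```text
time: 10.32
tool_pos: [0.5476, -0.389, 0.1172]
tcp_rot: [3.068, 0.671, 0.001]
wrist_force: [1.6, -1.5, 3.7]
width: 0.15
grip_force: 49.0
```

Request:
{"fn": "carry_out", "kwargs": {
  "series": "0 0 -0.001 0;0 0 -0.001 0;0 0 0 0;0 0 0 0;0 0 0 0"
}}

```text
time: 10.95
tool_pos: [0.5479, -0.3892, 0.1166]
tcp_rot: [3.068, 0.671, 0.002]
wrist_force: [-1.3, 1.1, 9.8]
width: 0.146
grip_force: 49.9
```

Force was 10 N against the stop, so the button is fully pressed. Now back to the block.

Request:
{"fn": "carry_out", "kwargs": {
  "series": "0 0 0.005 0;0 0 0.015 0;0 0 0.02 0;0 0 0.02 0;0 0 0.004 0;-0.006 0.03 0 0;-0.006 0.03 0 0;-0.006 0.03 0 0;-0.006 0.03 0 0;-0.006 0.03 0 0;-0.006 0.03 0 0;-0.006 0.03 0 0;-0.006 0.03 0 0;-0.0024 0.0061 0 0;0 0 0 0;0 0 0 0"
}}

```text
time: 12.95
tool_pos: [0.4972, -0.1435, 0.1789]
tcp_rot: [3.069, 0.671, 0.0]
wrist_force: [0.2, 0.4, -0.8]
width: 0.15
grip_force: 48.8
```

```bash
python3 - <<'E'
from h import *
s=bot.read_state();print(s["time"],s["tool_pos"],s["wrist_force"])
im,d,K,T=snap("wrist")
t=np.array(s["tool_pos"])+[0,0,-.085]
for p in (t,[.4968,-.1432,.06]):
    c=T[:3,:3].T@(np.array(p)-T[:3,3]);print((K@c/c[2])[:2])
cv2.imwrite("pics/w4.png",cv2.resize(im[190:310,240:400],(800,600),interpolation=2))
E
```

```text
12.95 [ 0.4971916  -0.14347069  0.1789182 ] [ 0.18469177  0.3945604  -0.7583757 ]
[323.19533679 254.09583904]
[322.64449747 236.35192259]
```

View pics/w4.png

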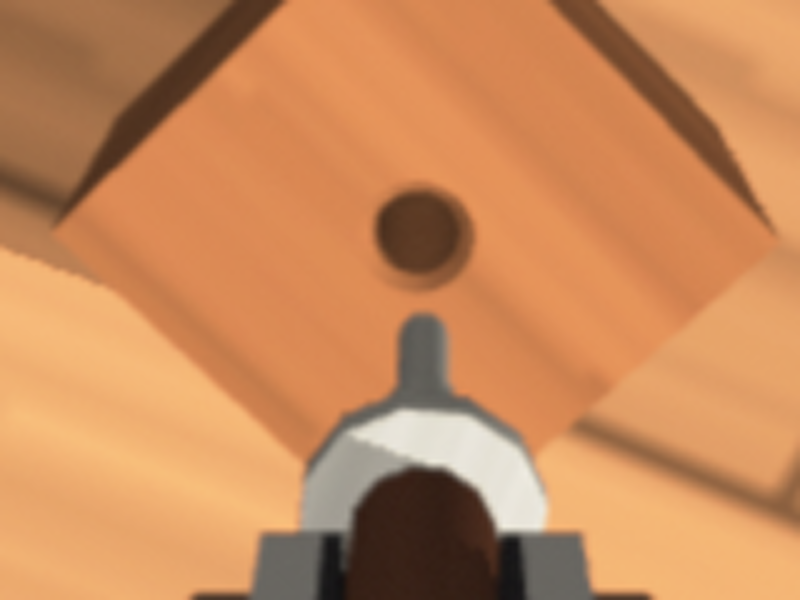

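The tip at crop (423,322) is lined up with the hole at (423,237). I'll insert it now.

Request:
{"fn": "carry_out", "kwargs": {
  "series": "0 0 -0.01 0;0 0 -0.01 0;0 0 -0.01 0;0 0 -0.01 0;0 0 -0.01 0;0 0 -0.01 0;0 0 -0.01 0;0 0 -0.005 0;0 0 -0.002 0;0 0 -0.001 0;0 0 0 0;0 0 0 0"
}}

```text
time: 14.5
tool_pos: [0.4971, -0.1427, 0.1011]
tcp_rot: [3.069, 0.671, 0.001]
wrist_force: [-0.2, 0.0, -0.4]
width: 0.148
grip_force: 48.8
```

Request:
{"fn": "carry_out", "kwargs": {
  "series": "0 0 -0.001 0;0 0 0 0"
}}

```text
time: 14.75
tool_pos: [0.4971, -0.1427, 0.1]
tcp_rot: [3.069, 0.671, 0.001]
wrist_force: [1.3, -0.4, 0.5]
width: 0.15
grip_force: 49.0
```

Request:
{"fn": "carry_out", "kwargs": {
  "series": "0 0 0 0;0 0 0 0;0 0 0 0;0 0 0 0;0 0 0 0;0 0 0 0;0 0 0.01 0;0 0 0.02 0;0 0 0.03 0;0 0 0.03 0;0 0 0.03 0;0 0 0.03 0;-0.013 0 0 0;-0.013 0 0 0;-0.013 0 0 0;0 0 0 0;0 0 0 0",
  "jaw": 1
}}

```text
time: 16.88
tool_pos: [0.4577, -0.1426, 0.2493]
tcp_rot: [-3.069, -0.671, 0.0]
wrist_force: [-0.2, -0.2, 0.3]
width: 1.0
grip_force: 0.0
```

```bash
python3 - <<'E'
from h import *
s=bot.read_state();print(s["time"],s["tool_pos"],s["q"])
im,d,K,T=snap("wrist");P=cloud(d,K,T)
D=np.hypot(P[...,0]-.497,P[...,1]+.143)
m=(D<.02)&(abs(P[...,2]-.065)<.006)&(im.min(2)>110);print("collar",P[m][:,2].mean(),cv2.minEnclosingCircle((P[m][:,:2]*1000).astype(np.float32)))
m=(D<.03)&(P[...,2]>.138)&(P[...,2]<.165);print("top",m.sum(),P[m].mean(0),P[m].max(0))
E
```

```text
16.875 [ 0.45765449 -0.14260608  0.24934039] [-3.54110866e-01 -1.15233423e-01  2.00217299e+00  1.15301859e-04
  1.25503289e+00  7.86112999e-01]
collar 0.06555428770501387 ((496.68023681640625, -143.76513671875), 12.461974143981934)
top 421 [ 0.49745954 -0.14251104  0.14514602] [ 0.50375476 -0.13599059  0.14752101]
```

The stylus is home, with its collar at z 65 mm and its top at 145 mm. Next is the plunger: turn about -100° and look from above.

Request:
{"fn": "carry_out", "kwargs": {
  "series": "0.0162 0.0193 0 -10;0.0162 0.0193 0 -10;0.0162 0.0193 0 -10;0.0162 0.0193 0 -10;0.0162 0.0193 0 -10;0.0162 0.0193 0 -10;0.0162 0.0193 0 -10;0.0162 0.0193 0 -10;0.0162 0.0193 0 -10;0.0162 0.0193 0 -10;0 0 0 -0.6;0 0 0 0;0 0 0 0"
}}

```text
time: 18.55
tool_pos: [0.6087, -0.0307, 0.2408]
tcp_rot: [-2.508, 1.687, 0.061]
wrist_force: [0.2, 0.4, -0.2]
width: 1.002
grip_force: 0.0
```

```bash
python3 - <<'E'
from h import *
s=bot.read_state();print(s["time"],s["tool_pos"],R.from_rotvec(s["tcp_rot"]).as_matrix().round(3)[:2,0],s["q"])
im,d,K,T=snap("wrist");P=cloud(d,K,T);cv2.imwrite("pics/w5.png",im)
D=np.hypot(P[...,0]-.621,P[...,1]-.045)
m=(D<.035)&(P[...,2]>.075)&(P[...,2]<.1)
q=cv2.minAreaRect((P[m][:,:2]*1000).astype(np.float32));print(m.sum(),q,P[m].mean(0),P[m][:,2].max())
pts=P[m];c,w,_=cv2.PCACompute2(pts[:,:2].astype(np.float32),None);print("axis",c,w,np.degrees(np.arctan2(w[0,1],w[0,0])))
a=w[0]*np.sign(-w[0,1]);l=(pts[:,:2]-[.574,.2363])@a;k=(pts[:,:2]-[.574,.2363])@[-a[1],a[0]]
for lo in np.arange(.15,.225,.005):
    mm=(l>lo)&(l<lo+.005)
    if mm.sum()>5: print(round(lo,3),mm.sum(),k[mm].min().round(4),k[mm].max().round(4),pts[mm,2].max().round(4))
E
```

```text
18.55 [ 0.60867911 -0.03068257  0.24081462] [ 0.379 -0.92 ] [-0.15928506  0.13170032  1.77405926  0.13206763  1.22554225  2.55151372]
1663 ((620.9247436523438, 51.64336395263672), (29.06155014038086, 57.0875244140625), 16.22655487060547) [0.62200636 0.04775424 0.08406627] 0.09242554956377608
axis [[0.6220068  0.04775425]] [[-0.25345832  0.9673464 ]
 [ 0.9673464   0.25345832]] 104.68224
0.16 63 -0.0123 0.0105 0.0889
0.165 246 -0.0125 0.011 0.089
0.17 6 -0.0038 0.0055 0.0832
0.175 111 -0.0115 0.009 0.0883
0.18 123 -0.0116 0.0101 0.0875
0.185 128 -0.0115 0.0103 0.0876
0.19 131 -0.0115 0.0098 0.0882
0.195 131 -0.0115 0.01 0.0878
0.2 137 -0.0116 0.0096 0.0883
0.205 131 -0.0113 0.0101 0.0879
0.21 73 -0.015 0.0134 0.0912
0.215 383 -0.0153 0.0138 0.0924
```

View pics/w5.png

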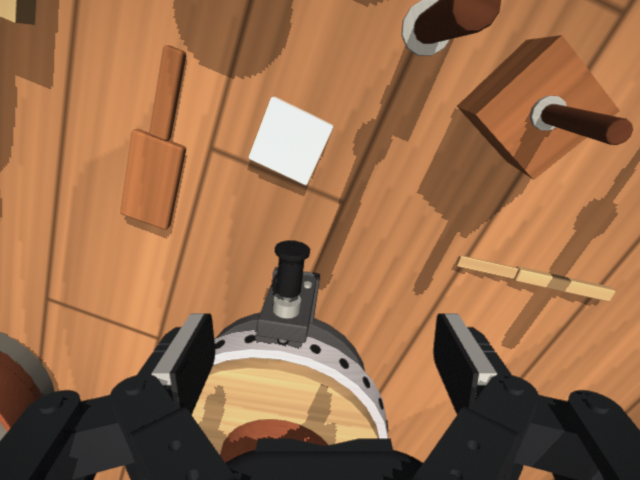

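The knob is at (290,268) in the picture, pointing up and away from the wheel. Joint 6 reached its limit on this side, so I'll use the half-turn grasp (tool x towards the wheel).

Request:
{"fn": "carry_out", "kwargs": {
  "series": "0 0 0 10;0 0 0 10;0 0 0 10;0 0 0 10;0 0 0 10;0 0 0 10;0 0 0 10;0 0 0 10;0 0 0 10;0 0 0 10;0 0 0 10;0 0 0 10;0 0 0 10;0 0 0 10;0 0 0 10;0 0 0 10;0 0 0 10;0 0 0 0;0 0 0 0"
}}

```text
time: 20.98
tool_pos: [0.6087, -0.031, 0.2409]
tcp_rot: [1.955, 2.413, -0.188]
wrist_force: [0.2, 0.2, -0.4]
width: 1.001
grip_force: 0.0
```

```bash
python3 - <<'E'
from h import *
s=bot.read_state();M=R.from_rotvec(s["tcp_rot"]).as_matrix();print(s["time"],s["tool_pos"],M.round(3),np.degrees(np.arctan2(M[1,0],M[0,0])),s["q"])
im,d,K,T=snap("wrist");P=cloud(d,K,T);cv2.imwrite("pics/w6.png",im)
D=np.hypot(P[...,0]-.621,P[...,1]-.045)
pts=P[(D<.035)&(P[...,2]>.075)&(P[...,2]<.1)]
a=np.array([.2535,-.9673]);l=(pts[:,:2]-[.574,.2363])@a;k=(pts[:,:2]-[.574,.2363])@[-a[1],a[0]]
for lo in np.arange(.15,.225,.005):
    mm=(l>lo)&(l<lo+.005)
    if mm.sum()>5: print(round(lo,3),mm.sum(),k[mm].min().round(4),k[mm].max().round(4),pts[mm,2].max().round(4))
print(l.max())
E
```

```text
20.975 [ 0.60869002 -0.031007    0.24085124] [[-0.21   0.976 -0.053]
 [ 0.973  0.203 -0.113]
 [-0.099 -0.075 -0.992]] 102.17366282563884 [-0.02921477  0.17719913  1.72177751 -0.11901133  1.29411819 -0.2024382 ]
0.16 149 -0.0131 0.0099 0.0899
0.165 202 -0.0131 0.0101 0.0892
0.17 106 -0.0053 0.0076 0.084
0.175 273 -0.0118 0.0094 0.0882
0.18 268 -0.0119 0.0096 0.0888
0.185 266 -0.0119 0.0098 0.088
0.19 250 -0.0119 0.009 0.0884
0.195 253 -0.0119 0.0095 0.0885
0.2 247 -0.012 0.0095 0.0879
0.205 245 -0.012 0.0098 0.0883
0.21 314 -0.0156 0.013 0.0919
0.215 170 -0.0156 0.013 0.0918
0.2178804533167605
```

```bash
python3 - <<'E'
from h import *
for n in("top","side"):
    z=np.load(n+".npz");P=cloud(z["d"],z["K"],z["T"]);q=P[np.hypot(P[...,0]-.574,P[...,1]-.236)<.13]
    for a,b in((.11,.14),(.14,.17),(.17,.2),(.2,.23),(.23,.26)):
        m=q[(q[:,2]>a)&(q[:,2]<b)]
        if len(m): l=(m[:,:2]-[.574,.2363])@[.2535,-.9673]; print(n,a,len(m),m.mean(0).round(3),"max l",l.max().round(3))
E
```

```text
top 0.11 413 [0.541 0.207 0.125] max l 0.101
top 0.14 399 [0.543 0.209 0.155] max l 0.048
top 0.17 800 [0.553 0.224 0.186] max l 0.043
top 0.2 506 [0.559 0.232 0.205] max l 0.029
top 0.23 184 [0.561 0.235 0.238] max l 0.012
side 0.11 1171 [0.534 0.27  0.125] max l 0.018
side 0.14 1131 [0.536 0.266 0.155] max l 0.016
side 0.17 1325 [0.542 0.259 0.185] max l 0.027
side 0.2 790 [0.553 0.246 0.208] max l 0.026
side 0.23 254 [0.556 0.242 0.238] max l 0.007
```

Request:
{"fn": "carry_out", "kwargs": {
  "series": "0.0023 0.015 0 1.5;0.003 0.0158 0 1.4;0.003 0.0158 0 0;0.003 0.0158 0 0;0.002 0.0159 0 0;0 0 0 0;0 0 0 0"
}}

```text
time: 21.9
tool_pos: [0.6219, 0.0468, 0.2405]
tcp_rot: [1.889, 2.462, -0.188]
wrist_force: [-0.4, -0.4, 0.3]
width: 0.999
grip_force: 0.0
```

The pot leaves over 50 mm of room for the camera, so I can go down.

Request:
{"fn": "carry_out", "kwargs": {
  "series": "0 0 -0.015 0;0 0 -0.015 0;0 0 -0.015 0;0 0 -0.015 0;0 0 -0.015 0;0 0 -0.015 0;0 0 -0.015 0;0 0 -0.015 0;0 0 -0.01 0;0 0 0 0;0 0 0 0"
}}

```text
time: 23.28
tool_pos: [0.6224, 0.0468, 0.1111]
tcp_rot: [1.889, 2.461, -0.186]
wrist_force: [0.5, 0.4, -0.0]
width: 1.003
grip_force: 0.0
```

Request:
{"fn": "carry_out", "kwargs": {
  "series": "0 0 -0.01 0;0 0 -0.01 0;0 0 -0.01 0;0 0 -0.01 0;0 0.0005 0 0;0 0 0 0"
}}

```text
time: 24.02
tool_pos: [0.622, 0.0473, 0.0706]
tcp_rot: [1.889, 2.461, -0.187]
wrist_force: [0.5, 0.3, 0.2]
width: 1.002
grip_force: 0.0
```

Request:
{"fn": "carry_out", "kwargs": {
  "series": "0 0 0 0;0 0 0 0;0 0 0 0;0 0 0 0;0 0 0 0;0 0 0 0;0 0 0 0;0 0 0 0",
  "jaw": -1,
  "grip_force": 80
}}

```text
time: 25.02
tool_pos: [0.6219, 0.0473, 0.0711]
tcp_rot: [1.89, 2.461, -0.187]
wrist_force: [-2.7, 1.1, 5.4]
width: 0.234
grip_force: 78.2
```

Request:
{"fn": "carry_out", "kwargs": {
  "series": "0.0005 -0.002 0 0;0.0005 -0.002 0 0;0.0005 -0.002 0 0;0.0005 -0.002 0 0;0.0005 -0.002 0 0;0.0005 -0.002 0 0;0.0005 -0.002 0 0;0 0 0 0;0 0 0 0"
}}

```text
time: 26.15
tool_pos: [0.625, 0.0356, 0.0711]
tcp_rot: [1.892, 2.463, -0.184]
wrist_force: [-3.9, 8.0, 7.9]
width: 0.23
grip_force: 78.5
```

Request:
{"fn": "carry_out", "kwargs": {
  "series": "0.0005 -0.001 0 0;0 -0.001 0 0;0.0003 -0.001 0 0;0 0 0 0;0 0 0 0;0 0 0 0"
}}

```text
time: 26.9
tool_pos: [0.6256, 0.0329, 0.0711]
tcp_rot: [1.892, 2.463, -0.184]
wrist_force: [-4.3, 9.2, 6.9]
width: 0.229
grip_force: 78.6
```

Request:
{"fn": "carry_out", "kwargs": {
  "series": "0.0003 -0.001 0 0;0.0003 -0.001 0 0;0 0 0 0;0 0 0 0"
}}

```text
time: 27.4
tool_pos: [0.626, 0.0317, 0.0711]
tcp_rot: [1.893, 2.464, -0.183]
wrist_force: [-6.3, 10.6, 8.0]
width: 0.235
grip_force: 78.7
```

Request:
{"fn": "carry_out", "kwargs": {
  "series": "0.0003 -0.001 0 0;0 0 0 0;0 0 0 0;0 0 0 0"
}}

```text
time: 27.9
tool_pos: [0.626, 0.0317, 0.0711]
tcp_rot: [1.894, 2.465, -0.182]
wrist_force: [-6.7, 13.6, 10.1]
width: 0.234
grip_force: 78.9
```

The TCP has moved 16.1 mm and stopped while the force rises, so the plunger is at its stop. I'll check the stylus and bystanders, then hand in.

```bash
python3 - <<'E'
from h import *
im,d,K,T=snap("side");P=cloud(d,K,T);cv2.imwrite("pics/s9.png",im)
s=bot.read_state();print(s["time"],s["tool_pos"],s["wrist_force"],s["grip_force"])
D=np.hypot(P[...,0]-.497,P[...,1]+.143);m=(D<.025)&(P[...,2]>.08);print(P[m].mean(0),P[m][:,2].max())
E
```

```text
27.95 [0.62596686 0.03167888 0.07103204] [-6.12947295 13.72715555  8.3439136 ] 78.85502457618713
[ 0.49218399 -0.14033289  0.11470487] 0.14692900849455814
```

View pics/s9.png

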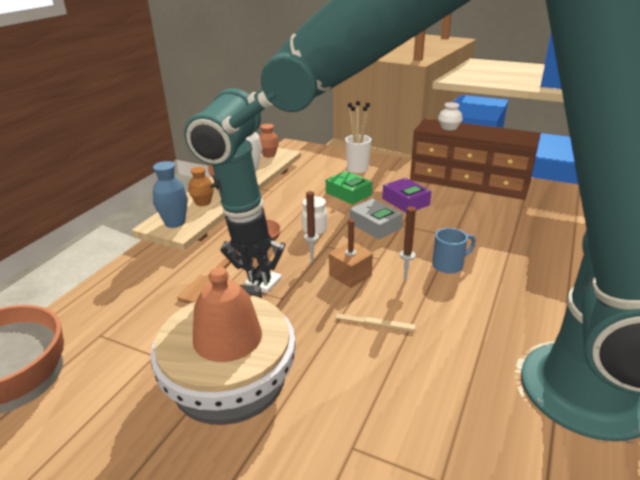

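The side view shows the stylus upright in its block at (350,240), the pot and the visible bystanders where they were, and the gripper on the knob at (260,275).

```bash
python3 -c "
from h import *
print(bot.finish_job())"
```

```text
the job is handed in; nothing more can be done
None
```

The job is handed in: the zero button was pressed to its stop with the stylus, the stylus stands home in its block, and the gripper is holding the plunger at its stop, about 16 mm back; the hand-in returned no verdict.

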